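Pour the nuts from the parts cup into the jar

TASK

Pick up the flared sheet-metal parts cup with its six hex nuts, hold it low over the round open jar and tip it until all six nuts have gone into the jar. Then set the empty cup gently back, upright and near the middle of its rubber pad, and let go. Leave the jar where it stands, spill nothing, and do not disturb the other things on the bench.

Things in the scene. Friction and masses are not known exactly. Their poses are not given: they have to be found in the camera images.
- cup_c (a point): parts cup: open-topped bare sheet-metal trough, 60 mm high, about 0.12 kg, on the pad. Point = its centre, 30 mm above its underside. Its sides (own +x and -x) are flat, parallel, 52 mm apart outside: take it there. Its ends (own +y and -y) lean outward: 52 mm apart outside at the floor, 86 mm at the lip; nuts can leave over either end. Walls and floor 3 mm. z is up through its mouth
- cup: the same cup; origin at the centre of its underside, axes as above. The nuts slide rather than roll: all come out only when the cup is tipped well past level (about 110 degrees), perhaps with a shake, so a gripper that took it from straight above would end pointing upward
- jar: round open-topped grey plastic jar standing loose on the bench, 70 mm high, 78 mm across at the rim, opening 72 mm across, floor 5 mm, about 0.45 kg; origin at the centre of its underside, z up
- jar_mouth (a point): centre of the jar's mouth, level with its rim, 70 mm above the bench
- pad: thin square black rubber pad, 110 x 110 x 4 mm, fixed on the bench, the cup's place; origin at the centre of its underside, axes along its edges
- box_left (a point): top left corner of the near face of the big fixed dark box that stands at the back on the right, 0.262 m above the bench; the face is upright and runs straight to the other corner. Carried on past here by 0.46 m to the left, its line meets the tall window wall with its blind, which stands square to it, nearer the robot too: keep the gripper and wrist clear of box and wall
- box_right (a point): top right corner of the same near face, 0.262 m above the bench
- vial_2: amber vial with screw cap, 23 mm across, 52 mm high, standing loose; origin at the centre of its underside. A bystander
- post_2: short steel post, 13 mm across, 50 mm high, standing loose; origin at the centre of its underside. A bystander
- fork_0: black clamping fork lying loose, 60 x 28 x 10 mm; origin at the centre of its underside, x along its length. A bystander
- hexkey_0: L-shaped hex key lying loose, 30 x 88 x 4 mm; origin at the centre of its underside. A bystander
- nut_0_c (a point): steel hexagon nut 1 of 6, 18 mm across flats, 10 mm thick, 15 g, loose in the cup at the start; point = its centre
- nut_1_c (a point): steel hexagon nut 2 of 6, 18 mm across flats, 10 mm thick, 15 g, loose in the cup at the start; point = its centre
- nut_2_c (a point): steel hexagon nut 3 of 6, 18 mm across flats, 10 mm thick, 15 g, loose in the cup at the start; point = its centre
- nut_3_c (a point): steel hexagon nut 4 of 6, 18 mm across flats, 10 mm thick, 15 g, loose in the cup at the start; point = its centre
- nut_4_c (a point): steel hexagon nut 5 of 6, 18 mm across flats, 10 mm thick, 15 g, loose in the cup at the start; point = its centre
- nut_5_c (a point): steel hexagon nut 6 of 6, 18 mm across flats, 10 mm thick, 15 g, loose in the cup at the start; point = its centre
Mind the look-alikes: they are no part of the job. There is more than one size of the pad; the job needs the larger. Leave any blue look-alike of the cup alone.

How it is judged:
By the outcome, as a careful person would: the job done as asked, in the order asked, and still so for the second after the job is handed in, with the robot touching nothing.
It also fails if it takes over 54 s, if anything falls off the work surface, if the arm or the gripper's body presses on something with over 40 N, if the wrist force passes 120 N, or if a joint passes its speed limit or range.

ROBOT

A 6-joint arm with a two-finger parallel gripper is mounted at the origin on a cart in front of the work surface, level with it; the furniture and walls round the work are solid. World frame = base frame: x ahead of the robot, y to its left, z up, the work surface at z = 0. Lengths are in m, angles in rad, forces in N, time in s.
With the tool pointing down it reaches from about 0.375 to 0.9 m from the base axis. Payload 3.1 kg.
Tool frame: the origin (TCP) lies on the centre line of the jaws, within the pads' length; the fingertips stand 22 mm ahead of it and the grasp point (between the pads) lies 3 mm ahead of it; z points along the fingers, x is the direction in which the jaws open and shut, and the axes are right-handed (so a half turn about z gives the same grasp; the last joint's range is limited). The gripper opens to 87 mm and grips with 3 to 60 N. Pads are 19 mm wide; open, the fingers measure 117 mm over their backs; the gripper's body (75 mm by 190 mm) begins 51 mm behind the grasp point.
Start: joints at [-1.331, 0.527, 1.433, -0, 1.181, -0.178], TCP at [0.254, -0.571, 0.245] pointing down, gripper open.
Joint ranges: [-3.08, 3.08], [-0.75, 2.2], [0.22, 2.44], [-1.43, 4.57], [0, 2.65], [-2.85, 2.85]. Speed limits (rad/s): [2.79, 2.79, 3.14, 3.14, 3.14, 3.14].

INTERFACE

Orientations are given as a unit quaternion [x, y, z, w].
In Python, from rig import robot, camera, order gives the robot as it stands.
- The arm moves only by the shell command python3 -m pendant 'ROWS' [OPENING] [FORCE]. ROWS is JSON, a list of rows, each a list of 2 entries, a list of its own where there are three numbers: the shift along the tool's x, y, z in mm, then the turn about the tool's z in degrees. A call has 1 to 8 rows; each row shifts and turns the commanded pose from where the row before left it, along the tool's axes as they then stand; what a row does not reach is not made up. A row lasts 1/8 s, in which the tool goes at most 62.5 mm and 10.7 degrees, less where a joint would pass 70% of its speed; a pose out of reach is approached as far as the arm can. A call with a gripper value outside its range is refused whole. OPENING is the finger opening in mm, from 0 to 87, set as the call begins (- or left out, the last holds). The fingers move at their own pace and stop on an object; FORCE is the grip in N (left out, the last holds). Time passes only in rows, so rows that do not move let the fingers close. It gives the time, the measured TCP pose, the force and the opening at its end, in the units of the state.
- robot.get_obs(): the state, without advancing time (a new reading comes with each control period).
- camera(name): name is "side" or "top" or "wrist"; returns a dict with "pixels" (384x512x3 uint8, blue, green, red), "mtx" (3x3 intrinsics, pixels), "R" (3x3) and "t" (3): a world point X has camera coordinates R X + t. Camera axes: x right, y down, z forward; pixel columns grow to the right and rows downward; lengths in m; the calibration is good to about 2 mm. A picture is of the moment at which its call begins. There is no depth.
- order.hand_in(): hands the job in, once; it reports no verdict.
The state is a dict: "time": time; "q": joint angles; "joint_velocities": joint speeds; "joint_torque": joint torques, N m; "position": TCP position; "tool_rot": TCP orientation; "ft_force": force on the tool from outside, world axes, zero at the start; "moment": the same for the moment, N m; "grip_width": finger opening in m.
Only numpy, scipy, OpenCV 4.12 (cv2) and the standard library are available. Lean on these libraries where they do the work, as an engineer would, in place of code of your own. Each camera call takes 0.05 s, during which the arm holds its last target. There are 200 camera calls.

## Working session

There is one attempt and no reset: what is moved stays moved. The work goes in short steps, Python scripts to look and compute and a shell command to move; the robot and the scene stay as the last step left them, time stands still between calls to the robot, and variables do not carry over. Pictures are saved under pics/ and viewed, about 8 in all and at most 12, crops included, and the job is handed in when it is done.

```bash
ls; mkdir -p pics; python3 - <<'E'
from rig import robot,camera
import cv2,numpy as np
for n in ("side","top"):
    c=camera(n); cv2.imwrite(f"pics/{n}0.png",c["pixels"]); print(n,c["mtx"].tolist(),np.round(c["R"],4).tolist(),c["t"])
    np.savez(f"pics/{n}0.npz",**c)
o=robot.get_obs(); print({k:np.round(v,3).tolist() for k,v in o.items()})
E
```

```text
pics
side [[414.3365599065108, 0.0, 248.59528792896526], [0.0, 414.3365599065108, 190.07267975061745], [0.0, 0.0, 1.0]] [[0.9477, -0.3189, -0.0158], [-0.1495, -0.3995, -0.9045], [0.2821, 0.8595, -0.4263]] [-0.4505712   0.16263087  1.21601809]
top [[390.7539554939733, 0.0, 258.50451418140386], [0.0, 390.7539554939733, 190.2978310852043], [0.0, 0.0, 1.0]] [[-0.0108, -0.9997, 0.0208], [-0.9967, 0.0091, -0.0801], [0.0799, -0.0216, -0.9966]] [-0.11007332  0.48026808  1.10081071]
{'time': 0.1, 'q': [-1.331, 0.528, 1.434, 0.0, 1.181, -0.178], 'joint_velocities': [-0.001, -0.0, -0.003, -0.001, 0.002, 0.001], 'joint_torque': [-0.001, -44.099, -17.715, 0.063, 0.053, -0.0], 'position': [0.254, -0.57, 0.244], 'tool_rot': [0.839, -0.545, -0.001, -0.001], 'ft_force': [0.333, -1.32, -0.001], 'moment': [0.025, 0.022, 0.029], 'grip_width': 0.087}
```

View pics/top0.png

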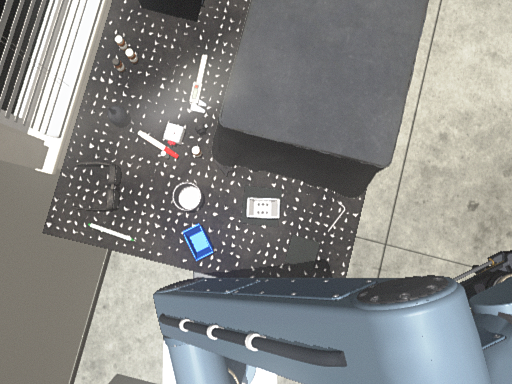

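View pics/side0.png

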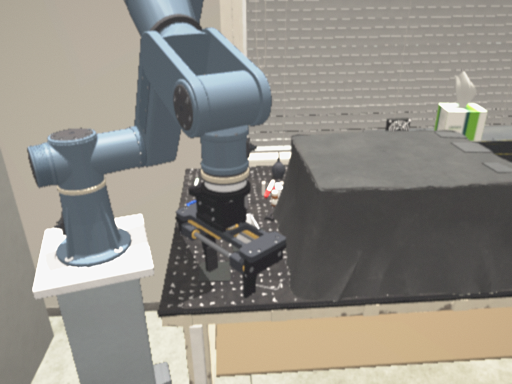

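The top view shows the cup at about (263,208), the jar at (187,196), the blue look-alike at (198,242), the hex key at (338,217), and the dark box with its near face from about (220,125) to (388,165). In the side view the arm hides the cup. Next I'll zoom in on the top view.

```bash
cat > h.py <<'E'
import numpy as np,cv2
def ray(c,u,v,z):
    "world point on plane z for pixel u,v"
    d=c["R"].T@np.linalg.inv(c["mtx"])@[u,v,1.]; o=-c["R"].T@c["t"]
    return o+d*(z-o[2])/d[2]
def proj(c,X):
    p=c["mtx"]@(c["R"]@np.asarray(X,float)+c["t"]); return p[:2]/p[2]
E
python3 - <<'E'
from h import *
c=dict(np.load("pics/top0.npz")); im=c["pixels"]
cv2.imwrite("pics/crop1.png",cv2.resize(im[150:270,160:360],None,fx=4,fy=4,interpolation=cv2.INTER_CUBIC))
for n,u,v,z in [("cup",263,208,.064),("jar",187,196,.07),("boxL",222,122,.262),("boxR",388,165,.262),("blue",198,242,.06),("key",338,217,.004)]: print(n,ray(c,u,v,z).round(3))
E
```

```text
cup [ 0.427 -0.126  0.064]
jar [0.461 0.082 0.07 ]
boxL [ 0.617 -0.028  0.262]
boxR [ 0.515 -0.405  0.262]
blue [0.336 0.053 0.06 ]
key [ 0.4   -0.346  0.004]
```

View pics/crop1.png

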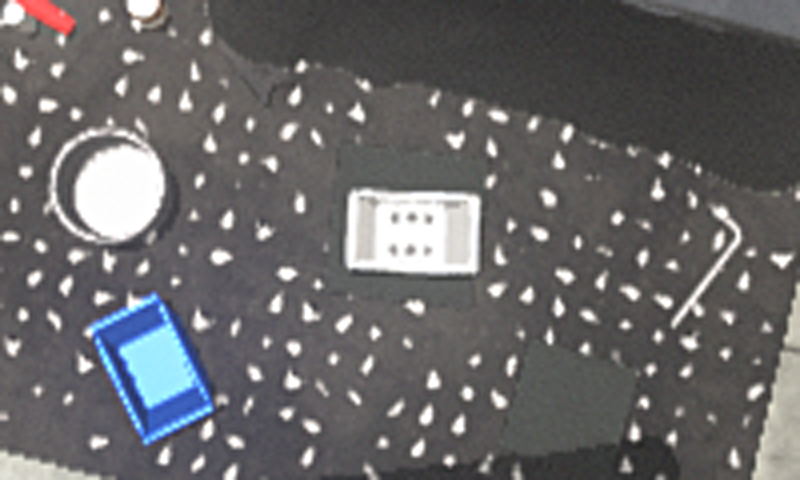

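The pendant has no tilt axis, only a turn about the tool's z. The one documented way the orientation might change is the rule "a pose out of reach is approached as far as the arm can", so I'll test that in free space above the start pose.

```bash
python3 -m pendant '[[[0,0,-60],0],[[0,0,-60],0],[[0,0,-60],0],[[0,0,-60],0],[[0,0,-60],0],[[0,0,-60],0],[[0,0,-60],0],[[0,0,-60],0]]'; python3 -c "
from rig import robot;o=robot.get_obs();print(o['q'],o['tool_rot'])"
```

```text
time: 1.1
position: [0.254, -0.5701, 0.7264]
tool_rot: [0.839, -0.545, 0.0, 0.0]
ft_force: [0.4, -2.2, 1.7]
grip_width: 0.0868
[-1.33045319e+00  4.67071386e-01  2.77828388e-01  6.06738813e-06
  2.39651358e+00 -1.78453319e-01] [ 8.38649294e-01 -5.44671785e-01  6.67330300e-05  5.99029826e-05]
```

```bash
python3 -m pendant '[[[0,0,-60],0],[[0,0,-60],0],[[0,0,-60],0]]'; python3 -c "
from rig import robot;o=robot.get_obs();print(o['q'],o['tool_rot'])"
```

```text
time: 1.48
position: [0.2235, -0.5023, 0.8041]
tool_rot: [0.838, -0.544, 0.025, 0.016]
ft_force: [0.5, -0.3, 1.0]
grip_width: 0.0872
[-1.36209487  0.36522037  0.21959025  0.02109957  2.49918104 -0.1928506 ] [ 0.83828851 -0.54443212  0.02478309  0.0158697 ]
```

The tool does tilt (about 3.4°) when it is pushed against the reach limit. I can use that to lay the tool over toward −y, take the cup from its +y end, and tip by rolling about the tool's z. First I'll fit the kinematics to check that those poses are reachable.

```bash
cat > kin.py <<'E'
import numpy as np
from scipy.spatial.transform import Rotation as Ro
from scipy.optimize import least_squares
LO=np.array([-3.08,-.75,.22,-1.43,0,-2.85]);HI=np.array([3.08,2.2,2.44,4.57,2.65,2.85])
E=lambda s,a:Ro.from_euler(s,a).as_matrix()
def fk(q,p):
    a0,h,a1,a2,e,L=p
    R1=E('z',q[0]);R2=R1@E('y',q[1]);R3=R2@E('y',q[2])
    w=R1@[a0,0,h]+R2@[0,0,a1]+R3@[e,0,a2]
    R=R3@E('z',q[3])@E('y',q[4])@E('z',q[5])
    return w+R@[0,0,L],R,w
D=[([-1.331,.5275,1.4335,0,1.181,-.178],[.254,-.5705,.2445],[.839,-.545,-.0005,-.0005]),
([-1.33045,.467071,.277828,0,2.396514,-.178453],[.254,-.5701,.7264],[.83865,-.54467,.00007,.00006]),
([-1.36209,.36522,.21959,.0211,2.49918,-.19285],[.2235,-.5023,.8041],[.838289,-.544432,.024783,.01587])]
E
python3 - <<'E'
from kin import *
for q,p,r in D: print("rot",np.degrees(Ro.from_matrix(fk(q,[0,.2,.4,.4,0,.2])[1].T@Ro.from_quat(r).as_matrix()).as_rotvec()).round(1), np.degrees([q[0],np.arctan2(p[1],p[0])]).round(1))
from h import *
c=dict(np.load("pics/top0.npz"))
q=[ray(c,160+u/4,150+v/4,.064)[:2] for u,v in [(350,191),(480,195),(475,272),(347,270)]]
print(np.round(q,3),np.mean(q,0))
from rig import robot;o=robot.get_obs();print(o['q'].round(3),o['position'])
E
```

```text
rot [1.0e-01 0.0e+00 1.8e+02] [-76.3 -66. ]
rot [ -0.   0. 180.] [-76.2 -66. ]
rot [  -0.    0. -180.] [-78. -66.]
[[ 0.455 -0.083]
 [ 0.452 -0.173]
 [ 0.399 -0.169]
 [ 0.401 -0.081]] [ 0.42678955 -0.12645561]
[-1.362  0.365  0.22   0.021  2.499 -0.193] [ 0.22349589 -0.5022601   0.80406553]
```

```bash
cat >> kin.py <<'E'
def fk(q,p):
    d,h,a1,a2,L=p
    R1=E('z',q[0]);R2=R1@E('y',q[1]);R3=R2@E('y',q[2])
    el=R1@[0,d,h]+R2@[0,0,a1]; w=el+R3@[0,0,a2]
    R=R3@E('z',q[3])@E('y',q[4])@E('z',q[5]+np.pi)
    return w+R@[0,0,L],R,w,el
def fit(D): return least_squares(lambda p:np.concatenate([fk(q,p)[0]-x for q,x,_ in D]),[.11,.3,.4,.4,.2])
S=fit(D);P=S.x
def toolR(az,al,roll):
    "tool z at azimuth az, al below horizontal; tool x horizontal at roll 0 (deg)"
    a,l=np.radians([az,al]); z=np.array([np.cos(a)*np.cos(l),np.sin(a)*np.cos(l),-np.sin(l)])
    x=np.array([np.sin(a),-np.cos(a),0]); return np.column_stack([x,np.cross(z,x),z])@E('z',np.radians(roll))
def ik(x,R,q0):
    f=lambda q:np.concatenate([(fk(q,P)[0]-x)*5,Ro.from_matrix(fk(q,P)[1].T@R).as_rotvec()])
    b=None
    s=least_squares(f,np.clip(q0,LO+1e-3,HI-1e-3),bounds=(LO,HI)); return s.x,np.abs(s.fun).max()
E
python3 - <<'E'
from kin import *
print(P.round(4),S.fun.round(4))
rng=np.random.default_rng(0)
for nm,x in [("cup",[.427,-.126,.06]),("jar",[.46,.08,.13])]:
  for al in (20,30,45):
    for r in ((0,180) if nm=="cup" else (0,150,-150,180)):
      out=[]
      for k in range(25):
        q,e=ik(x,toolR(-91,al,r),rng.uniform(LO,HI))
        if e<1e-3 and not any(np.abs(q-o).max()<.05 for o in out): out.append(q)
      for q in out:
        _,_,w,el=fk(q,P); print(nm,al,r,q.round(2),"wrist",w.round(2),"elbow",el.round(2))
E
```

```text
[0.1051 1.5834 0.5979 0.4082 1.6907] [ 0.0091 -0.0629  0.0095 -0.0219  0.0646  0.0002  0.0113  0.0041 -0.0097]
```

```bash
cat >> h.py <<'E'
def totool(dw):
    from rig import robot; from scipy.spatial.transform import Rotation as Ro
    o=robot.get_obs(); return (Ro.from_quat(o["tool_rot"]).inv().apply(dw)*1000).round(1)
E
python3 - <<'E'
from h import *
for d in ([-.127,-.04,0],[0,0,.06],[0,-.06,0]): print(d,totool(d))
E
```

```text
[-0.127, -0.04, 0] [-15.1 132.3  -0.9]
[0, 0, 0.06] [  3.5  -0.  -59.9]
[0, -0.06, 0] [54.7 24.4  3.2]
```

```bash
cat > st.py <<'E'
from rig import robot;from h import *;from scipy.spatial.transform import Rotation as Ro;import json
o=robot.get_obs();z=Ro.from_quat(o["tool_rot"]).as_matrix()
print("q",o["q"].round(4).tolist());print("x",o["position"].round(4).tolist(),"rot",o["tool_rot"].round(4).tolist(),"t",o["time"])
t=z[:,2];print("toolz az %.1f below %.1f  toolx"%(np.degrees(np.arctan2(t[1],t[0])),np.degrees(-np.arcsin(t[2]))),z[:,0].round(3))
print("world axes in tool (per 100mm): X",totool([.1,0,0]),"Y",totool([0,.1,0]),"Z",totool([0,0,.1]))
open("log.jsonl","a").write(json.dumps([o["q"].tolist(),o["position"].tolist(),o["tool_rot"].tolist()])+"\n")
E
python3 -m pendant '[[[0,0,40],0],[[-5,44,0],0],[[-5,44,0],0],[[-5,44,0],0]]'; python3 st.py;  python3 -m pendant '[[[0,0,-60],0],[[0,0,-60],0],[[0,0,-60],0]]';python3 st.py
```

```text
time: 1.98
position: [0.0969, -0.5447, 0.7629]
tool_rot: [0.838, -0.544, 0.025, 0.016]
ft_force: [0.1, -0.2, 0.7]
grip_width: 0.087
q [-1.6106, 0.3043, 0.4405, 0.0372, 2.344, -0.4326]
x [0.0969, -0.5447, 0.7629] rot [0.8385, -0.5442, 0.0249, 0.0158] t 1.975
toolz az -65.4 below 86.6  toolx [ 0.407 -0.912  0.059]
world axes in tool (per 100mm): X [ 40.7 -91.3   2.5] Y [-91.2 -40.7  -5.3] Z [  5.9  -0.1 -99.8]
time: 2.35
position: [0.084, -0.4806, 0.8498]
tool_rot: [0.837, -0.544, 0.042, 0.033]
ft_force: [0.1, 1.3, 0.6]
grip_width: 0.087
q [-1.6523, 0.2733, 0.2189, 0.0751, 2.5497, -0.4351]
x [0.084, -0.4806, 0.8498] rot [0.8372, -0.5442, 0.0418, 0.0333] t 2.35
toolz az -71.5 below 83.9  toolx [ 0.404 -0.909  0.106]
world axes in tool (per 100mm): X [ 40.4 -91.4   3.4] Y [-90.9 -40.5 -10.1] Z [ 10.6   1.  -99.4]
```

```bash
python3 -m pendant '[[[41,17,-41],0],[[41,17,-41],0],[[41,17,-41],0],[[41,17,-41],0]]' ;python3 st.py
```

```text
time: 2.85
position: [0.0675, -0.5307, 0.8454]
tool_rot: [0.833, -0.542, 0.078, 0.073]
ft_force: [-0.3, -0.2, -0.8]
grip_width: 0.0872
q [-1.6948, 0.2936, 0.2194, 0.1163, 2.424, -0.4458]
x [0.0675, -0.5307, 0.8454] rot [0.8334, -0.5421, 0.0784, 0.0733] t 2.85
toolz az -76.1 below 77.7  toolx [ 0.4   -0.892  0.21 ]
world axes in tool (per 100mm): X [ 40.  -91.5   5.1] Y [-89.2 -40.1 -20.7] Z [ 21.    3.7 -97.7]
```

```bash
python3 -m pendant '[[[36,36,-34],0],[[36,36,-34],0],[[36,36,-34],0],[[36,36,-34],0],[[36,36,-34],0],[[36,36,-34],0],[[36,36,-34],0],[[36,36,-34],0]]' ;python3 st.py
```

```text
time: 3.85
position: [-0.0829, -0.6039, 0.8609]
tool_rot: [0.814, -0.534, 0.146, 0.176]
ft_force: [0.6, -0.2, -0.1]
grip_width: 0.0873
q [-2.0, 0.3101, 0.2189, 0.2853, 2.1906, -0.6234]
x [-0.0829, -0.6039, 0.8609] rot [0.8142, -0.5337, 0.1458, 0.1759] t 3.85
toolz az -83.6 below 63.6  toolx [ 0.388 -0.818  0.425]
world axes in tool (per 100mm): X [ 38.8 -92.    5. ] Y [-81.8 -36.8 -44.2] Z [ 42.5  13.1 -89.6]
```

```bash
python3 -m pendant '[[[42,33,-26],0],[[42,33,-26],0],[[42,33,-26],0],[[42,33,-26],0],[[42,33,-26],0],[[42,33,-26],0],[[42,33,-26],0],[[42,33,-26],0]]' ;python3 st.py
```

```text
time: 4.85
position: [-0.1508, -0.643, 0.9119]
tool_rot: [0.775, -0.517, 0.206, 0.298]
ft_force: [-0.3, -0.3, -0.3]
grip_width: 0.0873
q [-2.134, 0.2966, 0.2189, 0.4084, 1.9432, -0.6715]
x [-0.1508, -0.643, 0.9119] rot [0.7755, -0.5174, 0.2059, 0.2976] t 4.85
toolz az -89.0 below 47.6  toolx [ 0.38  -0.68   0.627]
world axes in tool (per 100mm): X [ 38.  -92.5   1.1] Y [-68.  -28.7 -67.5] Z [ 62.7  24.9 -73.8]
```

```bash
cat >> kin.py <<'E'
import json
D=D+[json.loads(l) for l in open("log.jsonl")]
def fk(q,p):
    d,h,a1,a2,L,e,a0=p
    R1=E('z',q[0]);R2=R1@E('y',q[1]);R3=R2@E('y',q[2])
    el=R1@[a0,d,h]+R2@[0,0,a1]; w=el+R3@[e,0,a2]
    R=R3@E('z',q[3])@E('y',q[4])@E('z',q[5]+np.pi)
    return w+R@[0,0,L],R,w,el
S=least_squares(lambda p:np.concatenate([fk(q,p)[0]-x for q,x,_ in D]),[.11,.3,.4,.4,.2,0,0]);P=S.x
E
cat > reach.py <<'E'
from kin import *
print(P.round(4),np.abs(S.fun).max())
rng=np.random.default_rng(0)
for nm,x in [("cup",[.427,-.126,.06]),("jar",[.46,.08,.13])]:
  for al in (15,30,45):
    for r in ((0,180) if nm=="cup" else (0,150,-150)):
      out=[]
      for k in range(25):
        q,e=ik(x,toolR(-91,al,r),rng.uniform(LO,HI))
        if e<1e-3 and not any(np.abs(q-o).max()<.05 for o in out): out.append(q)
      for q in out:
        _,_,w,el=fk(q,P); print(nm,al,r,q.round(2),"wrist",w.round(2),"elbow",el.round(2))
E
python3 reach.py
```

```text
[1.110e-01 2.745e-01 5.878e-01 3.915e-01 2.834e-01 1.142e-01 1.000e-04] 0.0001926350625948703
cup 45 0 [-0.09  0.84  2.06 -1.39  0.8  -1.92] wrist [0.43 0.07 0.26] elbow [0.44 0.07 0.67]
cup 45 180 [-0.09  0.84  2.06 -1.39  0.8   1.22] wrist [0.43 0.07 0.26] elbow [0.44 0.07 0.67]
jar 15 0 [ 0.46  0.98  1.67 -1.03  1.55 -2.01] wrist [0.46 0.35 0.2 ] elbow [0.39 0.32 0.6 ]
jar 15 150 [ 0.46  0.98  1.67 -1.03  1.55  0.61] wrist [0.46 0.35 0.2 ] elbow [0.39 0.32 0.6 ]
jar 15 -150 [ 0.46  0.98  1.67 -1.03  1.55  1.66] wrist [0.46 0.35 0.2 ] elbow [0.39 0.32 0.6 ]
jar 30 0 [ 0.41  0.85  1.72 -0.94  1.34 -2.1 ] wrist [0.46 0.33 0.27] elbow [0.36 0.28 0.66]
jar 30 150 [ 0.41  0.85  1.72 -0.94  1.34  0.52] wrist [0.46 0.33 0.27] elbow [0.36 0.28 0.66]
jar 30 -150 [ 0.41  0.85  1.72 -0.94  1.34  1.57] wrist [0.46 0.33 0.27] elbow [0.36 0.28 0.66]
jar 45 0 [ 0.34  0.73  1.78 -0.82  1.13 -2.23] wrist [0.46 0.28 0.33] elbow [0.33 0.23 0.71]
jar 45 150 [ 0.34  0.73  1.78 -0.82  1.13  0.39] wrist [0.46 0.28 0.33] elbow [0.33 0.23 0.71]
jar 45 -150 [ 0.34  0.73  1.78 -0.82  1.13  1.44] wrist [0.46 0.28 0.33] elbow [0.33 0.23 0.71]
```

```bash
cat > r2.py <<'E'
from kin import *
q0=[-.09,.84,2.06,-1.39,.8,-1.92]
for al in (15,20,25,30,35,40):
  for az in (-88,-84,-80,-76,-72,-68,-64,-60):
    q,e=ik([.427,-.126,.055],toolR(az,al,0),q0)
    if e<1e-3:
      print("cup",al,az,q.round(2),"wrist",fk(q,P)[2].round(2))
      for r in (0,):
        q,e=ik([.46,.08,.14],toolR(az,al,r),q); print("   jar",q.round(2),round(e,3),"wrist",fk(q,P)[2].round(2))
      break
E
python3 r2.py
cat > r2.py <<'E'
from kin import *
rng=np.random.default_rng(1)
for az in (-91,-75,-60,-45,89,105,75,60):
  for al in (15,25,35,45,55):
    best=min((ik([.427,-.126,.055],toolR(az,al,0),rng.uniform(LO,HI)) for k in range(10)),key=lambda t:t[1])
    q,e=best; print(az,al,q.round(2),round(e,3),"wrist",fk(q,P)[2].round(2), "bound",np.where((q-LO<.01)|(HI-q<.01))[0]+1)
E
python3 r2.py
```

```text
-91 15 [ 0.09  1.13  1.94 -1.43  1.32 -1.66] 0.016 wrist [0.44 0.15 0.13] bound [4]
-91 25 [ 0.05  1.03  1.98 -1.43  1.15 -1.72] 0.014 wrist [0.44 0.13 0.18] bound [4]
-91 35 [-0.01  0.93  2.02 -1.43  0.97 -1.8 ] 0.006 wrist [0.43 0.11 0.22] bound [4]
-91 45 [-0.09  0.85  2.05 -1.4   0.8  -1.91] 0.0 wrist [0.43 0.07 0.26] bound []
-91 55 [-0.18  0.77  2.07 -1.3   0.63 -2.09] 0.0 wrist [0.43 0.04 0.29] bound []
-75 15 [ 0.08  1.19  2.13  4.48  1.34 -1.4 ] 0.0 wrist [0.36 0.14 0.13] bound []
-75 25 [ 0.03  1.08  2.17  4.44  1.16 -1.46] 0.0 wrist [0.36 0.12 0.17] bound []
-75 35 [-0.04  0.97  2.19  4.4   0.97 -1.55] 0.0 wrist [0.37 0.1  0.22] bound []
-75 45 [-0.12  0.87  2.2   4.41  0.76 -1.67] 0.0 wrist [0.38 0.07 0.26] bound []
-75 55 [-0.21  0.78  2.18  4.5   0.55 -1.88] 0.0 wrist [0.38 0.03 0.29] bound []
-60 15 [ 0.    1.31  2.3   4.13  1.56 -1.17] 0.0 wrist [0.29 0.11 0.13] bound []
-60 25 [-0.05  1.18  2.34  4.03  1.36 -1.25] 0.0 wrist [0.3  0.1  0.17] bound []
-60 35 [-0.12  1.05  2.35  3.96  1.13 -1.34] 0.0 wrist [0.31 0.08 0.22] bound []
-60 45 [-0.2   0.92  2.33  3.92  0.86 
[... 1508 characters left out ...]
0 wrist [ 0.36 -0.37  0.17] bound []
75 35 [-0.98  0.93  1.87  0.72  1.2  -1.3 ] 0.0 wrist [ 0.37 -0.35  0.22] bound []
75 45 [-0.93  0.85  1.91  0.69  1.05 -1.23] 0.0 wrist [ 0.38 -0.32  0.26] bound []
75 55 [-0.87  0.78  1.95  0.65  0.9  -1.14] 0.0 wrist [ 0.38 -0.28  0.29] bound []
60 15 [-1.14  1.12  1.93  0.94  1.36 -1.5 ] 0.0 wrist [ 0.29 -0.36  0.13] bound []
60 25 [-1.11  1.03  1.97  0.94  1.22 -1.45] 0.0 wrist [ 0.3  -0.35  0.17] bound []
60 35 [-1.06  0.93  2.01  0.93  1.07 -1.38] 0.0 wrist [ 0.31 -0.33  0.22] bound []
60 45 [-1.    0.85  2.04  0.91  0.92 -1.29] 0.0 wrist [ 0.33 -0.3   0.26] bound []
60 55 [-0.91  0.77  2.06  0.86  0.78 -1.15] 0.0 wrist [ 0.35 -0.27  0.29] bound []
```

```bash
python3 -m pendant '[[[37,42,-11],0],[[37,42,-11],0],[[37,42,-11],0],[[37,42,-11],0],[[37,42,-11],0],[[37,42,-11],0],[[37,42,-11],0]]' ;python3 st.py
```

```text
time: 5.72
position: [-0.2557, -0.6711, 0.9512]
tool_rot: [0.727, -0.498, 0.246, 0.403]
ft_force: [-0.6, -0.2, -0.3]
grip_width: 0.0869
q [-2.3046, 0.3231, 0.2188, 0.5579, 1.7133, -0.7566]
x [-0.2557, -0.6711, 0.9512] rot [0.7275, -0.4982, 0.2458, 0.4027] t 5.725
toolz az -93.0 below 33.7  toolx [ 0.383 -0.527  0.759]
world axes in tool (per 100mm): X [ 38.3 -92.3  -4.4] Y [-52.7 -17.9 -83.1] Z [ 75.9  34.1 -55.5]
```

```bash
python3 -m pendant '[[[22,52,-1],0],[[22,52,-1],0]]' ;python3 st.py; cat > path.py <<'E'
from kin import *
from rig import robot
o=robot.get_obs(); q=o["q"]; R=Ro.from_quat(o["tool_rot"]).as_matrix(); x=o["position"]
W=[[.0,-.76,.85],[.25,-.70,.75],[.42,-.50,.65],[.47,-.25,.5],[.44,.0,.35],[.427,-.05,.13],[.427,-.12,.055],[.46,.08,.14]]
for w in W:
    w=np.array(w); n=int(np.ceil(np.linalg.norm(w-x)/.06)); m=0;em=0
    for k in range(1,n+1):
        qn,e=ik(x+(w-x)*k/n,R,q); m=max(m,np.abs(qn-q).max()*8); em=max(em,e); q=qn
    x=w; print(w,n,"dW",w.round(2),q.round(2),"vmax",round(m,2),"err",round(em,3),"wrist",fk(q,P)[2].round(2),"tool",(R.T@(w-x)*1000).round())
E
python3 path.py
```

```text
time: 5.98
position: [-0.3111, -0.6738, 0.9533]
tool_rot: [0.713, -0.493, 0.253, 0.43]
ft_force: [-0.1, -1.4, 0.2]
grip_width: 0.0871
q [-2.3855, 0.349, 0.219, 0.6269, 1.651, -0.8068]
x [-0.3111, -0.6738, 0.9533] rot [0.7128, -0.4928, 0.2534, 0.43] t 5.975
toolz az -94.1 below 30.1  toolx [ 0.386 -0.485  0.785]
world axes in tool (per 100mm): X [ 38.6 -92.   -6.3] Y [-48.5 -14.5 -86.3] Z [ 78.5  36.3 -50.2]
[ 0.   -0.76  0.85] 6 dW [ 0.   -0.76  0.85] [-1.75  0.21  0.72  0.1   1.17 -0.53] vmax 1.31 err 0.0 wrist [ 0.02 -0.52  0.99] tool [0. 0. 0.]
[ 0.25 -0.7   0.75] 5 dW [ 0.25 -0.7   0.75] [-1.25  0.19  1.   -0.41  0.98  0.01] vmax 0.98 err 0.0 wrist [ 0.27 -0.46  0.89] tool [0. 0. 0.]
[ 0.42 -0.5   0.65] 5 dW [ 0.42 -0.5   0.65] [-0.75  0.16  1.29 -0.87  1.08  0.64] vmax 1.05 err 0.0 wrist [ 0.44 -0.26  0.79] tool [0. 0. 0.]
[ 0.47 -0.25  0.5 ] 5 dW [ 0.47 -0.25  0.5 ] [-0.24  0.21  1.61 -1.08  1.3   1.27] vmax 1.06 err 0.0 wrist [ 0.49 -0.01  0.64] tool [0. 0. 0.]
[0.44 0.   0.35] 5 dW [0.44 0.   0.35] [ 0.27  0.44  1.73 -0.95  1.53  1.82] vmax 0.95 err 0.0 wrist [0.46 0.24 0.49] tool [0. 0. 0.]
[ 0.427 -0.05   0.13 ] 4 dW [ 0.43 -0.05  0.13] [ 0.18  0.82  1.93 -1.13  1.18  2.3 ] vmax 1.01 err 0.0 wrist [0.44 0.19 0.27] tool [0. 0. 0.]
[ 0.427 -0.12   0.055] 2 dW [ 0.43 -0.12  0.06] [ 0.03  0.98  1.98 -1.36  1.07  2.5 ] vmax 0.97 err 0.0 wrist [0.44 0.12 0.2 ] tool [0. 0. 0.]
[0.46 0.08 0.14] 4 dW [0.46 0.08 0.14] [ 0.4   0.84  1.7  -0.9   1.39  2.16] vmax 1.19 err 0.0 wrist [0.48 0.32 0.28] tool [0. 0. 0.]
```

```bash
python3 -m pendant '[[[0,0,0],-10.5],[[0,0,0],-10.5],[[0,0,0],-10.5],[[0,0,0],-10.5],[[0,0,0],-10.5],[[0,0,0],-10.5],[[0,0,0],-2.2]]' ;python3 st.py; sed -i 's/x=w; print(.*/print(w,n,q.round(2),"err",round(em,3),"per row",(R.T@(w-x)*1000\/n).round(1)); x=w/' path.py; python3 path.py
```

```text
time: 6.85
position: [-0.3106, -0.6739, 0.9532]
tool_rot: [0.866, -0.03, -0.019, 0.498]
ft_force: [0.1, 0.8, -0.1]
grip_width: 0.087
q [-2.3845, 0.349, 0.2187, 0.6259, 1.652, -1.946]
x [-0.3106, -0.6739, 0.9532] rot [0.8663, -0.0303, -0.0186, 0.4983] t 6.85
toolz az -94.1 below 30.2  toolx [ 0.997 -0.071 -0.002]
world axes in tool (per 100mm): X [99.7 -3.4 -6.2] Y [ -7.1 -50.2 -86.2] Z [ -0.2  86.4 -50.3]
[ 0.   -0.76  0.85] 6 [-1.75  0.21  0.72  0.1   1.17 -1.67] err 0.0 per row [52.7 -9.4 17.8]
[ 0.25 -0.7   0.75] 5 [-1.25  0.19  1.   -0.41  0.99 -1.13] err 0.0 per row [ 49.1 -25.   -3.4]
[ 0.42 -0.5   0.65] 5 [-0.75  0.16  1.29 -0.87  1.08 -0.5 ] err 0.0 per row [ 31.1 -38.5 -26.6]
[ 0.47 -0.25  0.5 ] 5 [-0.24  0.21  1.61 -1.08  1.3   0.13] err 0.0 per row [  6.5 -51.4 -28.7]
[0.44 0.   0.35] 5 [ 0.27  0.44  1.73 -0.95  1.53  0.68] err 0.0 per row [ -9.5 -50.8 -27.7]
[ 0.427 -0.05   0.13 ] 4 [ 0.18  0.81  1.93 -1.13  1.18  1.16] err 0.0 per row [ -2.2 -41.2  38.6]
[ 0.427 -0.12   0.055] 2 [ 0.03  0.98  1.98 -1.36  1.07  1.36] err 0.0 per row [  2.6 -14.9  49. ]
[0.46 0.08 0.14] 4 [ 0.4   0.84  1.7  -0.9   1.38  1.02] err 0.0 per row [  4.6  -7.  -54.3]
```

```bash
python3 -m pendant '[[[53,-9,18],0],[[53,-9,18],0],[[53,-9,18],0],[[53,-9,18],0],[[53,-9,18],0],[[53,-9,18],0]]' && python3 -m pendant '[[[49,-25,-3],0],[[49,-25,-3],0],[[49,-25,-3],0],[[49,-25,-3],0],[[49,-25,-3],0]]' && python3 -m pendant '[[[31,-38,-27],0],[[31,-38,-27],0],[[31,-38,-27],0],[[31,-38,-27],0],[[31,-38,-27],0]]' && python3 -m pendant '[[[6,-51,-29],0],[[6,-51,-29],0],[[6,-51,-29],0],[[6,-51,-29],0],[[6,-51,-29],0]]' && python3 -m pendant '[[[-9,-51,-28],0],[[-9,-51,-28],0],[[-9,-51,-28],0],[[-9,-51,-28],0]]'
python3 st.py; python3 - <<'E'
from rig import camera
import cv2,numpy as np
for n in ("wrist","side"):
    c=camera(n); np.savez(f"pics/{n}1.npz",**c); cv2.imwrite(f"pics/{n}1.png",c["pixels"])
E
```

```text
time: 7.6
position: [0.0035, -0.7628, 0.8518]
tool_rot: [0.866, -0.031, -0.018, 0.498]
ft_force: [1.1, 0.3, 0.3]
grip_width: 0.0872
time: 8.22
position: [0.2532, -0.704, 0.7513]
tool_rot: [0.866, -0.031, -0.017, 0.498]
ft_force: [-0.6, -1.6, 0.8]
grip_width: 0.0869
time: 8.85
position: [0.4226, -0.5026, 0.6552]
tool_rot: [0.867, -0.031, -0.017, 0.498]
ft_force: [-0.0, -0.1, 0.2]
grip_width: 0.0869
time: 9.48
position: [0.4702, -0.2515, 0.5076]
tool_rot: [0.867, -0.032, -0.016, 0.497]
ft_force: [0.5, -0.8, -0.2]
grip_width: 0.0869
time: 9.98
position: [0.4486, -0.0498, 0.3876]
tool_rot: [0.867, -0.032, -0.017, 0.497]
ft_force: [1.1, -0.5, 0.2]
grip_width: 0.0867
q [0.1729, 0.362, 1.7264, -0.9957, 1.5006, 0.5661]
x [0.4486, -0.0498, 0.3876] rot [0.8672, -0.0317, -0.0167, 0.4966] t 9.975
toolz az -94.0 below 30.4  toolx [ 0.997 -0.072  0.003]
world axes in tool (per 100mm): X [99.7 -3.8 -6. ] Y [ -7.2 -50.5 -86. ] Z [  0.3  86.2 -50.6]
```

View pics/wrist1.png

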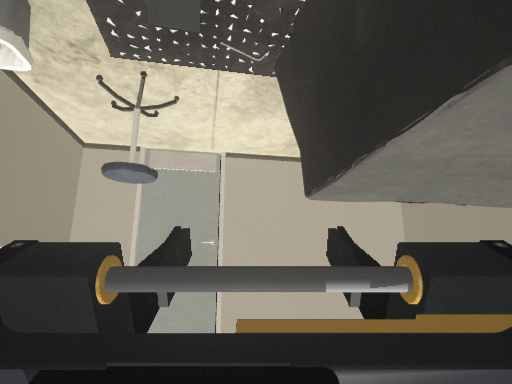

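View pics/side1.png

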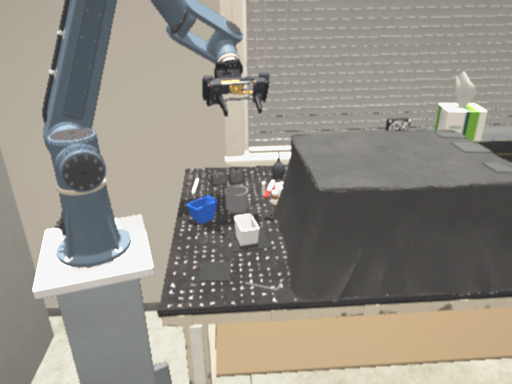

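The wrist view is upside-down and shows the box at right, with the fingers at the bottom. The side view now has the cup clear at (247,230), the jar at (237,197) and the blue cup at (202,209). Next I'll check where the wrist camera sits and triangulate the cup and jar.

```bash
python3 - <<'E'
from h import *; from scipy.spatial.transform import Rotation as Ro
w=dict(np.load("pics/wrist1.npz")); s=dict(np.load("pics/side1.npz")); t=dict(np.load("pics/top0.npz"))
R=Ro.from_quat([0.8672,-0.0317,-0.0167,0.4966]).as_matrix()
C=-w["R"].T@w["t"]; print("cam in tool",(R.T@(C-[.4486,-.0498,.3876])).round(3), "view axis in tool",(R.T@w["R"][2]).round(2))
im=s["pixels"]; cv2.imwrite("pics/sidecrop.png",cv2.resize(im[170:285,180:310],None,fx=6,fy=5.2,interpolation=cv2.INTER_CUBIC))
# jar rim & cup in top by colour: bright/low saturation blobs
tim=t["pixels"]; hsv=cv2.cvtColor(tim,cv2.COLOR_BGR2HSV)
m=((hsv[...,2]>150)&(hsv[...,1]<60)).astype(np.uint8)
for nm,(u0,u1,v0,v1) in dict(cup=(240,285,192,224),jar=(170,206,178,215)).items():
    k=np.zeros_like(m);k[v0:v1,u0:u1]=m[v0:v1,u0:u1];k=cv2.morphologyEx(k,cv2.MORPH_CLOSE,np.ones((5,5)))
    cs,_=cv2.findContours(k,cv2.RETR_EXTERNAL,cv2.CHAIN_APPROX_NONE);c=max(cs,key=cv2.contourArea)
    if nm=="cup":
        r=cv2.minAreaRect(c);b=cv2.boxPoints(r);P=np.array([ray(t,*p,.064)[:2] for p in b]);print(nm,r,P.round(4).tolist(),P.mean(0).round(4))
    else:
        (u,v),rad=cv2.minEnclosingCircle(c);print(nm,u,v,rad,ray(t,u,v,.07).round(4),"diam",np.linalg.norm(ray(t,u-rad,v,.07)-ray(t,u+rad,v,.07)))
print("cup centre proj in side",proj(s,[.427,-.126,.064]),"jar",proj(s,[.461,.082,.07]))
# pad by top corners in crop1
P=np.array([ray(t,160+u/4,150+v/4,.004)[:2] for u,v in [(338,148),(492,155),(482,302),(328,292)]]);print("pad",P.round(3).tolist(),P.mean(0))
E
```

```text
cam in tool [-0.    -0.081 -0.141] view axis in tool [0.   0.3  0.96]
cup ((265.1654357910156, 207.6986846923828), (38.20252227783203, 20.446420669555664), 2.2025983333587646) [[0.4021, -0.078], [0.4581, -0.0806], [0.4531, -0.1857], [0.397, -0.1827]] [ 0.4276 -0.1317]
jar 184.89341735839844 196.2053680419922 19.466854095458984 [0.4608 0.0872 0.07  ] diam 0.10581900215755226
cup centre proj in side [246.26616487 221.55394354] jar [236.35845012 189.36666309]
pad [[0.49, -0.075], [0.484, -0.187], [0.378, -0.178], [0.386, -0.066]] [ 0.4346512  -0.12636376]
```

View pics/sidecrop.png

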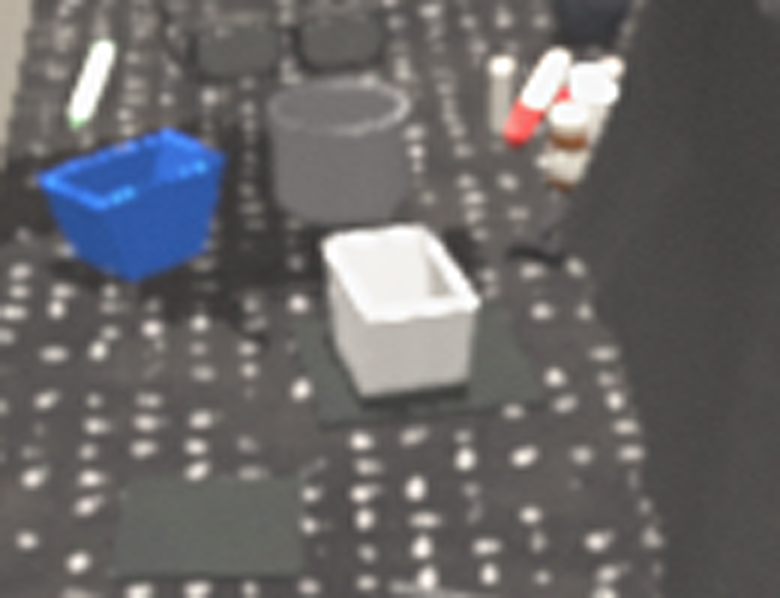

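The lip centre from the side view, (246,222), agrees with the top measurement, and so does the jar. The wrist camera hangs under the tool at this roll and would meet the jar, so I'll turn the tool half round.

```bash
python3 -m pendant '[[[0,0,0],-10.5],[[0,0,0],-10.5],[[0,0,0],-10.5],[[0,0,0],-10.5],[[0,0,0],-10.5],[[0,0,0],-10.5],[[0,0,0],-10.5],[[0,0,0],-10.5]]' >/dev/null; python3 -m pendant '[[[0,0,0],-10.5],[[0,0,0],-10.5],[[0,0,0],-10.5],[[0,0,0],-10.5],[[0,0,0],-10.5],[[0,0,0],-10.5],[[0,0,0],-10.5],[[0,0,0],-10.5]]';python3 -m pendant '[[[0,0,0],-10.5],[[0,0,0],-1.5]]' ;python3 st.py; python3 - <<'E'
from h import *; from rig import robot
x=robot.get_obs()["position"]; p=np.array([.433,-.038,.093]); print("to pregrasp",totool(p-x))
E
```

```text
time: 12.08
position: [0.449, -0.0522, 0.3891]
tool_rot: [0.12, 0.859, -0.496, 0.034]
ft_force: [0.2, 0.2, 0.8]
grip_width: 0.0867
time: 12.32
position: [0.4489, -0.0521, 0.389]
tool_rot: [0.032, 0.867, -0.497, -0.017]
ft_force: [0.1, 0.2, 0.8]
grip_width: 0.0871
q [0.1684, 0.3601, 1.7257, -0.998, 1.5002, -2.5786]
x [0.4489, -0.0521, 0.389] rot [0.0324, 0.8669, -0.4971, -0.0169] t 12.325
toolz az -94.1 below 30.4  toolx [-0.997  0.073 -0.003]
world axes in tool (per 100mm): X [-99.7   3.9  -6.1] Y [  7.3  50.4 -86.1] Z [ -0.3 -86.3 -50.5]
to pregrasp [ 17.8 261.9 138.4]
```

```bash
python3 -m pendant '[[[3,44,23],0],[[3,44,23],0],[[3,44,23],0],[[3,44,23],0],[[3,44,23],0],[[3,42,23],0],[[0,0,0],0]]';python3 st.py; python3 - <<'E'
from h import *; from rig import robot,camera
x=robot.get_obs()["position"]; p=np.array([.4275,-.115,.0475]); print("to grasp",totool(p-x))
c=camera("wrist"); np.savez("pics/wrist2.npz",**c); cv2.imwrite("pics/wrist2.png",c["pixels"])
L=np.array([np.cos(np.radians(88.3)),np.sin(np.radians(88.3))]);N=np.array([L[1],-L[0]])
for a in (-1,1):
  for b in (-1,1):
    print("lip corner",a,b,proj(c,[*(np.array([.427,-.126])+a*.026*N+b*.043*L),.064]).round(1))
E
```

```text
time: 13.2
position: [0.4308, -0.0377, 0.0898]
tool_rot: [0.031, 0.866, -0.498, -0.02]
ft_force: [1.2, -0.2, 1.5]
grip_width: 0.0864
q [0.2044, 0.8995, 1.9058, -1.1299, 1.1633, -1.9287]
x [0.4308, -0.0377, 0.0898] rot [0.0306, 0.8665, -0.4979, -0.0202] t 13.2
toolz az -94.3 below 30.2  toolx [-0.997  0.073  0.005]
world axes in tool (per 100mm): X [-99.7   3.3  -6.6] Y [  7.3  50.2 -86.2] Z [  0.5 -86.4 -50.3]
to grasp [-2.6 -2.4 88.1]
lip corner -1 -1 [280.9 149.1]
lip corner -1 1 [292.1 221.4]
lip corner 1 -1 [226.1 150.4]
lip corner 1 1 [222.1 223.6]
```

View pics/wrist2.png

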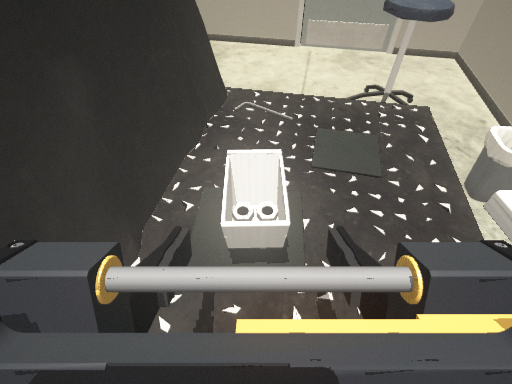

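The wrist view shows the cup square between the open jaws, with lip corners at about (226,151), (283,151), (223,226) and (287,226). They match the prediction, so I'll move in and grip.

```bash
python3 -m pendant '[[[-1,-1,30],0],[[-1,-1,30],0],[[-1,0,28],0],[[0,0,0],0]]'; python3 -m pendant '[[[0,0,0],0],[[0,0,0],0],[[0,0,0],0],[[0,0,0],0],[[0,0,0],0],[[0,0,0],0]]' 40 20; python3 st.py
```

```text
time: 13.75
position: [0.43, -0.1157, 0.0521]
tool_rot: [0.034, 0.866, -0.498, -0.017]
ft_force: [0.1, -0.1, 0.2]
grip_width: 0.0872
time: 14.5
position: [0.4292, -0.1141, 0.0501]
tool_rot: [0.031, 0.867, -0.498, -0.018]
ft_force: [0.3, 2.4, 3.1]
grip_width: 0.0521
q [0.0425, 0.9853, 1.967, -1.3517, 1.0741, -1.7845]
x [0.4292, -0.1141, 0.0501] rot [0.0312, 0.8666, -0.4977, -0.0175] t 14.5
toolz az -94.1 below 30.3  toolx [-0.997  0.071 -0.001]
world axes in tool (per 100mm): X [-99.7   3.7  -6.1] Y [  7.1  50.3 -86.2] Z [ -0.1 -86.4 -50.4]
```

```bash
cat > pour.py <<'E'
from kin import *
from rig import robot
o=robot.get_obs(); R0=Ro.from_quat(o["tool_rot"]).as_matrix(); q=o["q"]
G=np.array([0,0,3.]) # grasp in tool, mm
yh=np.array([-R0[0,2],-R0[1,2],0]);yh/=np.linalg.norm(yh);zh=np.array([0,0,1.]);xh=np.cross(yh,zh)
C=R0.T@np.column_stack([xh,yh,zh]) # cup axes in tool
cup=lambda p:G+C@(np.array(p,float)-[0,9.5,44.6])
lip=np.array([cup([a*26,b*43,60]) for a in(-1,1) for b in(-1,1)]);flo=np.array([cup([a*26,b*26,0]) for a in(-1,1) for b in(-1,1)])
body=np.array([[a*95,b*37.5,z] for a in(-1,1) for b in(-1,1) for z in(-48,-120)]+[[a*20,-81+b*20,-141] for a in(-1,1) for b in(-1,1)])
J=np.array([460,81])
last=None
for th in range(0,181,15):
    R=R0@E('z',np.radians(th)); l=lip@R.T; w=np.exp(-(l[:,2]-l[:,2].min())/6);w/=w.sum(); ex=w@l
    b=body@R.T; zmin=min(l[:,2].min(),(flo@R.T)[:,2].min())
    off=np.array([0,-10]) if th>100 else np.array([0,0])
    x=np.r_[J+off-ex[:2],max(88-zmin,90-b[:,2].min())]
    q,e=ik(x/1000,R,q)
    print(th,"tip%.0f"%np.degrees(np.arccos((R@C)[2,2])),"TCP",x.round(),"lipmin %.0f body %.0f"%(x[2]+l[:,2].min(),x[2]+b[:,2].min()),q.round(2),round(e,3))
E
python3 pour.py
```

```text
0 tipnan TCP [461.  93. 134.] lipmin 148 body 126 [ 0.42  0.85  1.68 -0.88  1.4  -2.11] 0.0
15 tip13 TCP [485.  93. 139.] lipmin 146 body 111 [ 0.41  0.85  1.62 -0.89  1.42 -1.9 ] 0.0
30 tip26 TCP [496. 100. 143.] lipmin 141 body 98 [ 0.41  0.86  1.59 -0.88  1.44 -1.66] 0.0
45 tip39 TCP [504. 107. 147.] lipmin 135 body 90 [ 0.42  0.86  1.56 -0.88  1.46 -1.41] 0.0
60 tip51 TCP [508. 108. 153.] lipmin 130 body 90 [ 0.41  0.85  1.55 -0.88  1.47 -1.17] 0.0
75 tip63 TCP [507. 105. 153.] lipmin 120 body 90 [ 0.41  0.85  1.56 -0.88  1.47 -0.9 ] 0.0
90 tip75 TCP [501. 100. 148.] lipmin 105 body 90 [ 0.41  0.85  1.58 -0.88  1.45 -0.62] 0.0
105 tip87 TCP [493.  86. 153.] lipmin 102 body 90 [ 0.39  0.83  1.62 -0.9   1.43 -0.35] 0.0
120 tip97 TCP [482.  83. 153.] lipmin 96 body 90 [ 0.39  0.83  1.64 -0.9   1.42 -0.08] 0.0
135 tip106 TCP [471.  82. 149.] lipmin 88 body 92 [ 0.4   0.83  1.67 -0.9   1.4   0.21] 0.0
150 tip113 TCP [459.  83. 149.] lipmin 88 body 105 [ 0.41  0.82  1.7  -0.89  1.4   0.49] 0.0
165 tip118 TCP [452.  85. 147.] lipmin 88 body 119 [ 0.42  0.82  1.71 -0.89  1.39  0.76] 0.0
180 tip119 TCP [461.  86. 143.] lipmin 88 body 127 [ 0.41  0.83  1.69 -0.89  1.39  1.02] 0.0pour.py:18: RuntimeWarning: invalid value encountered in arccos
  print(th,"tip%.0f"%np.degrees(np.arccos((R@C)[2,2])),"TCP",x.round(),"lipmin %.0f body %.0f"%(x[2]+l[:,2].min(),x[2]+b[:,2].min()),q.round(2),round(e,3))
```

```bash
python3 -m pendant '[[[0,-9,-5],0],[[0,-19,-11],0],[[0,-21,-13],0],[[0,-21,-13],0],[[0,-19,-11],0],[[0,-6,-3],0]]' - 25; python3 -m pendant '[[[-6,11,-19],0],[[-11,22,-38],0],[[-11,22,-38],0],[[-11,22,-38],0],[[-11,22,-38],0],[[-6,11,-19],0],[[0,0,0],0]]'; python3 st.py; python3 - <<'E'
from h import *; from rig import camera
c=camera("side"); cv2.imwrite("pics/side2.png",cv2.resize(c["pixels"][80:290,140:340],None,fx=3,fy=2.8,interpolation=cv2.INTER_CUBIC))
E
```

```text
time: 15.25
position: [0.4291, -0.1137, 0.1613]
tool_rot: [0.032, 0.867, -0.497, -0.017]
ft_force: [0.1, 0.6, -2.5]
grip_width: 0.0518
time: 16.12
position: [0.5011, 0.1026, 0.1601]
tool_rot: [0.03, 0.867, -0.497, -0.017]
ft_force: [-0.5, -0.2, -1.8]
grip_width: 0.0521
q [0.4106, 0.8322, 1.5728, -0.8786, 1.4643, -2.2126]
x [0.5011, 0.1026, 0.1601] rot [0.0305, 0.867, -0.4972, -0.0171] t 16.125
toolz az -94.0 below 30.3  toolx [-0.998  0.07  -0.001]
world axes in tool (per 100mm): X [-99.8   3.6  -6. ] Y [  7.   50.4 -86.1] Z [ -0.1 -86.3 -50.5]
```

View pics/side2.png

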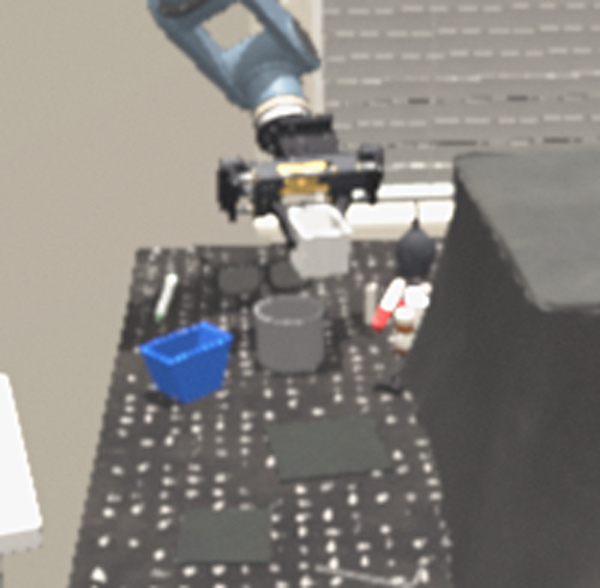

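The cup is held upright over the jar, which is at about (290,335) in this crop. First I'll roll to about 84°, where no spill is expected, then work out the following rows.

```bash
python3 -m pendant '[[[0,0,0],8],[[0,0,0],10.5],[[0,0,0],10.5],[[0,0,0],10.5],[[0,0,0],10.5],[[0,0,0],10.5],[[0,0,0],10.5],[[0,0,0],10]]'; python3 st.py; python3 - <<'E'
from h import *; from rig import robot; from scipy.spatial.transform import Rotation as Ro
o=robot.get_obs();R=Ro.from_quat(o["tool_rot"]).as_matrix();x=o["position"]*1000
tz=[81,90,105,120,135,150,165,180];T=np.array([[501,98,155],[501,95,152],[493,86,153],[482,83,153],[471,82,150],[459,83,149],[452,85,147],[461,86,144]],float)
th=81.
while th<179:
    st=min(10.4,180-th);p=np.array([np.interp(th+st,tz,T[:,i]) for i in range(3)])
    print(round(th+st,1),(R.T@(p-x)).round(0).tolist(),round(st,1)); x=p;R=R@Ro.from_euler('z',st,degrees=True).as_matrix();th+=st
E
```

```text
time: 17.18
position: [0.4995, 0.0995, 0.1608]
tool_rot: [0.589, 0.637, -0.39, 0.31]
ft_force: [1.2, 0.2, -2.3]
grip_width: 0.0513
q [0.4063, 0.8305, 1.5775, -0.879, 1.4648, -0.7931]
x [0.4995, 0.0995, 0.1608] rot [0.5886, 0.6366, -0.3903, 0.3098] t 17.175
toolz az -94.3 below 30.2  toolx [-0.115  0.508 -0.854]
world axes in tool (per 100mm): X [-11.5  99.1  -6.5] Y [ 50.8   0.2 -86.2] Z [-85.4 -13.2 -50.3]
91.4 [5.0, 2.0, 9.0] 10.4
101.8 [-4.0, -5.0, 5.0] 10.4
112.2 [-3.0, -6.0, 3.0] 10.4
122.6 [-4.0, -7.0, 2.0] 10.4
133.0 [-3.0, -7.0, 2.0] 10.4
143.4 [-5.0, -6.0, 1.0] 10.4
153.8 [-5.0, -5.0, 0.0] 10.4
164.2 [-4.0, -4.0, -0.0] 10.4
174.6 [6.0, -1.0, 0.0] 10.4
180.0 [3.0, -1.0, 0.0] 5.4
```

```bash
python3 -m pendant '[[[5,2,9],10.4],[[-4,-5,5],10.4],[[-3,-6,3],10.4],[[-4,-7,2],10.4],[[-3,-7,2],10.4],[[-5,-6,1],10.4],[[-5,-5,0],10.4],[[-4,-4,0],10.4]]'; python3 -m pendant '[[[6,-1,0],10.4],[[3,-1,0],5.4],[[0,0,0],0],[[0,0,0],0],[[0,0,0],0],[[0,0,0],0]]'; python3 st.py; python3 - <<'E'
from h import *; from rig import camera
a=camera("side")["pixels"][150:270,170:310]; c=camera("wrist")["pixels"]
a=cv2.resize(a,None,fx=3.2,fy=3.2,interpolation=cv2.INTER_CUBIC); 
cv2.imwrite("pics/pour1.png",np.hstack([a,cv2.resize(c,(350,a.shape[0]))]))
E
```

```text
time: 18.18
position: [0.4522, 0.0854, 0.1474]
tool_rot: [0.863, 0.085, -0.086, 0.491]
ft_force: [-0.2, 0.3, -1.4]
grip_width: 0.0519
time: 18.92
position: [0.462, 0.0884, 0.144]
tool_rot: [0.867, -0.031, -0.018, 0.498]
ft_force: [-0.6, 0.8, -0.7]
grip_width: 0.0516
q [0.415, 0.8309, 1.6806, -0.886, 1.4006, 1.0142]
x [0.462, 0.0884, 0.144] rot [0.8667, -0.0311, -0.0178, 0.4976] t 18.925
toolz az -94.1 below 30.3  toolx [ 0.997 -0.072  0.   ]
world axes in tool (per 100mm): X [99.7 -3.6 -6.2] Y [ -7.2 -50.3 -86.1] Z [  0.   86.4 -50.4]
```

View pics/pour1.png

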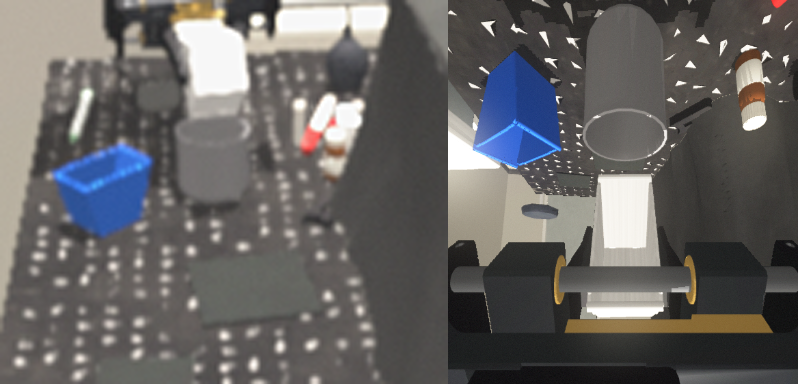

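In the wrist view the cup interior looks empty, and no stray nuts show on the bench. I'll give it a short shake to be sure, then look again.

```bash
python3 -m pendant '[[[0,0,6],-6],[[0,0,-12],6],[[0,0,12],-6],[[0,0,-6],6],[[0,0,0],0],[[0,0,0],0]]'; python3 - <<'E'
from h import *; from rig import camera,robot
print(np.mean([ (camera("wrist"),robot.get_obs()["ft_force"])[1] for _ in range(3)],0))
c=camera("wrist")["pixels"]; t=camera("top")["pixels"]
cv2.imwrite("pics/pour2.png",np.hstack([cv2.resize(c[0:330,100:420],(400,412)),cv2.resize(t[150:270,150:270],(400,412),interpolation=cv2.INTER_CUBIC)]))
E
python3 st.py
```

```text
time: 19.77
position: [0.4621, 0.0885, 0.1439]
tool_rot: [0.867, -0.031, -0.018, 0.498]
ft_force: [-0.6, -0.5, -1.2]
grip_width: 0.0517
[ 0.33164603 -0.18345649 -1.37944014]
q [0.415, 0.8311, 1.6804, -0.886, 1.4006, 1.0141]
x [0.4621, 0.0884, 0.1439] rot [0.8667, -0.0311, -0.0178, 0.4976] t 20.025
toolz az -94.1 below 30.3  toolx [ 0.997 -0.072  0.   ]
world axes in tool (per 100mm): X [99.7 -3.6 -6.2] Y [ -7.2 -50.3 -86.1] Z [  0.   86.4 -50.4]
```

View pics/pour2.png

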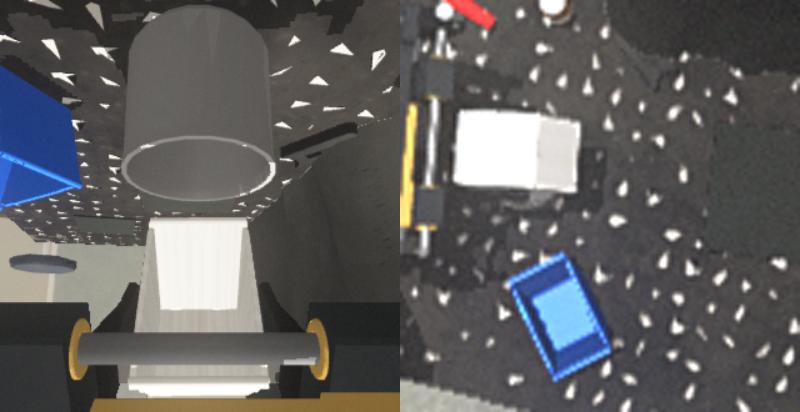

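The cup is empty: its floor and the low wall are bare, and the weight reading is about 1.2 N, the cup alone. Now I'll raise it, roll it back upright, and return it to the pad.

```bash
python3 -m pendant '[[[0,16,-9],0],[[0,16,-9],-10],[[0,0,0],-10.5],[[0,0,0],-10.5],[[0,0,0],-10.5],[[0,0,0],-10.5],[[0,0,0],-10.5],[[0,0,0],-10.5]]' >/dev/null; python3 -m pendant '[[[0,0,0],-10.5],[[0,0,0],-10.5],[[0,0,0],-10.5],[[0,0,0],-10.5],[[0,0,0],-10.5],[[0,0,0],-10.5],[[0,0,0],-10.5],[[0,0,0],-10.5]]' >/dev/null;  python3 -m pendant '[[[0,0,0],-10.5],[[0,0,0],-10.5],[[0,0,0],-2],[[0,0,0],0]]'; python3 st.py; python3 - <<'E'
from h import *; from rig import robot
x=robot.get_obs()["position"]
print(totool(np.array([.432,-.1141,x[2]])-x),totool([0,0,.056-x[2]]))
E
```

```text
time: 22.52
position: [0.4621, 0.0879, 0.1813]
tool_rot: [0.032, 0.867, -0.498, -0.017]
ft_force: [0.1, 0.1, -1.0]
grip_width: 0.0517
q [0.4141, 0.7669, 1.6761, -0.8789, 1.4433, -2.1781]
x [0.4621, 0.0879, 0.1813] rot [0.0324, 0.8667, -0.4975, -0.0169] t 22.525
toolz az -94.1 below 30.3  toolx [-0.997  0.073 -0.003]
world axes in tool (per 100mm): X [-99.7   3.9  -6.1] Y [  7.3  50.3 -86.1] Z [ -0.3 -86.3 -50.4]
[  15.3 -102.7  175.8] [  0.4 108.2  63.2]
```

```bash
python3 -m pendant '[[[3,-20,35],0],[[3,-21,35],0],[[3,-21,35],0],[[3,-21,35],0],[[3,-20,35],0],[[0,0,0],0]]' && python3 -m pendant '[[[0,24,14],0],[[0,24,14],0],[[0,24,14],0],[[0,18,10],0],[[0,11,6],0],[[0,5,3],0],[[0,0,0],0],[[0,0,0],0]]'; python3 st.py; python3 - <<'E'
from h import *; from rig import camera
c=camera("side"); cv2.imwrite("pics/side3.png",cv2.resize(c["pixels"][150:290,180:330],None,fx=4,fy=4,interpolation=cv2.INTER_CUBIC))
E
```

```text
time: 23.28
position: [0.4312, -0.1157, 0.1817]
tool_rot: [0.034, 0.866, -0.498, -0.019]
ft_force: [0.3, -0.7, -0.9]
grip_width: 0.0519
time: 24.28
position: [0.4329, -0.1128, 0.0597]
tool_rot: [0.032, 0.867, -0.498, -0.017]
ft_force: [0.4, -0.4, -1.2]
grip_width: 0.0519
q [0.0451, 0.9637, 1.9614, -1.3353, 1.0806, -1.8131]
x [0.4329, -0.1128, 0.0597] rot [0.0315, 0.8666, -0.4977, -0.0171] t 24.275
toolz az -94.1 below 30.3  toolx [-0.997  0.072 -0.002]
world axes in tool (per 100mm): X [-99.7   3.8  -6.1] Y [  7.2  50.3 -86.2] Z [ -0.2 -86.4 -50.4]
```

View pics/side3.png

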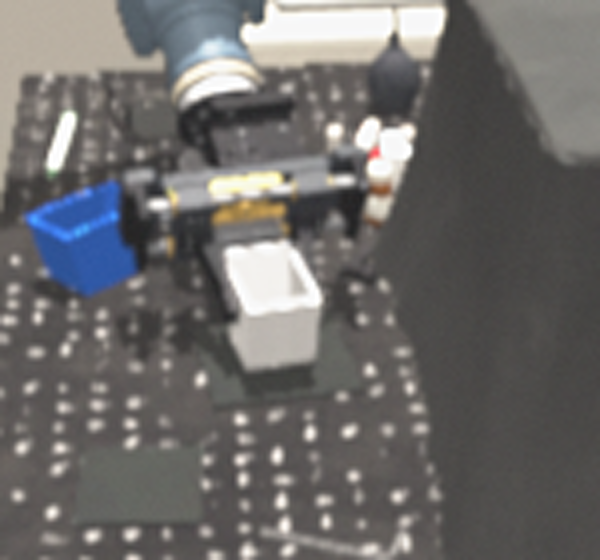

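The empty cup is upright over the pad. I'll lower the last 10 mm gently, watching the force.

```bash
python3 -m pendant '[[[0,1.7,1],0],[[0,1.7,1],0],[[0,1.7,1],0],[[0,0.9,0.5],0],[[0,0,0],0],[[0,0,0],0]]';  python3 -m pendant '[[[0,0.9,0.5],0],[[0,0.9,0.5],0],[[0,0,0],0]]'
```

```text
time: 25.08
position: [0.4326, -0.1128, 0.0521]
tool_rot: [0.031, 0.867, -0.498, -0.018]
ft_force: [-0.3, -0.4, -1.2]
grip_width: 0.0517
time: 25.45
position: [0.4326, -0.1128, 0.0502]
tool_rot: [0.031, 0.867, -0.498, -0.018]
ft_force: [0.6, 0.6, -1.3]
grip_width: 0.0519
```

```bash
python3 -m pendant '[[[0,0.9,0.5],0],[[0,0,0],0]]';  python3 -m pendant '[[[0,0.5,0.3],0],[[0,0,0],0]]'; python3 st.py
```

```text
time: 25.7
position: [0.4326, -0.1129, 0.05]
tool_rot: [0.031, 0.866, -0.499, -0.017]
ft_force: [-0.9, 2.3, 5.0]
grip_width: 0.0517
time: 25.95
position: [0.4326, -0.1129, 0.05]
tool_rot: [0.031, 0.866, -0.499, -0.017]
ft_force: [0.5, 4.1, 7.9]
grip_width: 0.0516
q [0.0457, 0.9864, 1.9574, -1.3454, 1.0795, -1.7924]
x [0.4326, -0.1129, 0.05] rot [0.0313, 0.8658, -0.4991, -0.0173] t 25.95
toolz az -94.1 below 30.1  toolx [-0.997  0.071 -0.001]
world axes in tool (per 100mm): X [-99.7   3.7  -6.1] Y [  7.1  50.  -86.3] Z [ -0.1 -86.5 -50.1]
```

```bash
python3 -m pendant '[[[0,-0.9,-0.5],0],[[0,0,0],0]]'; python3 -m pendant '[[[0,0,0],0],[[0,0,0],0],[[0,0,0],0]]' 52 3;  python3 -m pendant '[[[0,0,0],0],[[0,0,0],0],[[0,0,0],0],[[0,0,0],0],[[0,0,0],0]]' 85; python3 -m pendant '[[[0,0,-15],0],[[0,0,-35],0],[[0,0,-40],0],[[0,-30,-30],0],[[0,-40,-20],0],[[0,-40,-20],0],[[0,0,0],0],[[0,0,0],0]]'; python3 - <<'E'
from h import *; from rig import camera,robot
s=camera("side");t=camera("top")
np.savez("pics/top9.npz",**t);np.savez("pics/side9.npz",**s)
cv2.imwrite("pics/fin.png",np.hstack([cv2.resize(s["pixels"][150:290,180:310],(390,420)),cv2.resize(t["pixels"][140:280,160:290],(390,420),interpolation=cv2.INTER_CUBIC)]))
E
python3 st.py
```

```text
time: 26.2
position: [0.4326, -0.113, 0.05]
tool_rot: [0.031, 0.866, -0.498, -0.018]
ft_force: [-0.1, 1.5, 3.6]
grip_width: 0.0519
time: 26.58
position: [0.4326, -0.1127, 0.0489]
tool_rot: [0.031, 0.867, -0.497, -0.018]
ft_force: [-0.6, -0.5, 1.0]
grip_width: 0.0517
time: 27.2
position: [0.4326, -0.1128, 0.0495]
tool_rot: [0.031, 0.867, -0.498, -0.018]
ft_force: [0.1, -0.5, -0.4]
grip_width: 0.0841
time: 28.2
position: [0.4381, -0.0303, 0.2248]
tool_rot: [0.031, 0.867, -0.497, -0.018]
ft_force: [-0.8, 0.0, 0.1]
grip_width: 0.0849
q [0.2163, 0.6316, 1.8661, -1.0277, 1.3128, -2.2102]
x [0.438, -0.0304, 0.2241] rot [0.0308, 0.8666, -0.4976, -0.0187] t 28.3
toolz az -94.2 below 30.3  toolx [-0.997  0.072  0.002]
world axes in tool (per 100mm): X [-99.7   3.5  -6.3] Y [  7.2  50.3 -86.1] Z [  0.2 -86.4 -50.4]
```

View pics/fin.png

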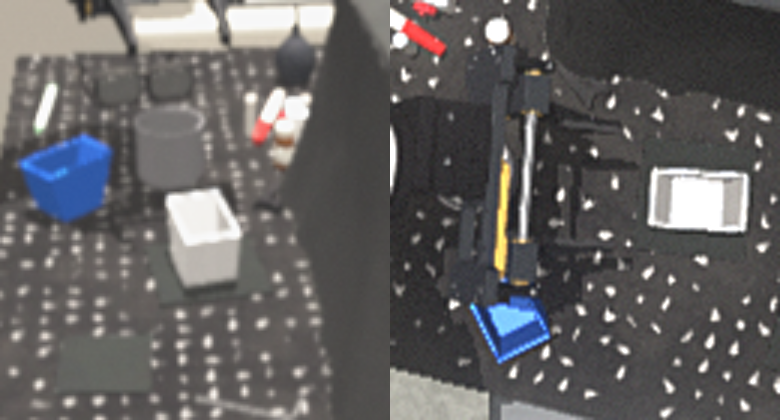

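```bash
python3 -m pendant '[[[-3,-55,21],0],[[-3,-55,21],0],[[-3,-55,21],0],[[-3,-55,21],0],[[-3,-55,21],0],[[-3,-55,21],0],[[0,0,0],0]]'; python3 - <<'E'
from h import *; from rig import camera
t0=dict(np.load("pics/top0.npz"))["pixels"];t=camera("top")["pixels"];s0=dict(np.load("pics/side1.npz"))["pixels"];s=camera("side")["pixels"]
cv2.imwrite("pics/top10.png",t)
f=lambda a,b:cv2.absdiff(a,b).max(2)
d=f(s0,s); print("side diff px >60: jar",(d[184:215,225:250]>60).sum(),"blue",(d[195:225,188:218]>60).sum(),"vials",(d[172:215,258:285]>60).sum(),"key",(d[278:292,240:290]>60).sum())
d=f(t0,t); print("top diff: jar rim+inside",(d[176:216,168:206]>60).sum(),"blue",(d[225:262,180:215]>60).sum(),"key",(d[200:235,325:350]>60).sum(),"left",(d[30:176,80:205]>60).sum(), "bench near jar",(d[205:222,206:240]>60).sum())
g=cv2.cvtColor(t,cv2.COLOR_BGR2GRAY)[180:214,172:204];g0=cv2.cvtColor(t0,cv2.COLOR_BGR2GRAY)[180:214,172:204]
for r,r0 in zip(g[::3],g0[::3]): print(*(f"{v:3d}" for v in r[::2])," | ",*(f"{v:3d}" for v in r0[::2]))
E
```

```text
time: 29.18
position: [0.4345, -0.3049, 0.4359]
tool_rot: [0.038, 0.863, -0.504, -0.014]
ft_force: [0.5, 0.1, -0.9]
grip_width: 0.0849
side diff px >60: jar 4 blue 12 vials 0 key 7
top diff: jar rim+inside 716 blue 1189 key 256 left 36 bench near jar 531
 74  74  73  85  72  74  79 118 129 129 148 135 112 115 114 114  |   93  92  85 101  88  92  99 136 151 102 100 225 104 111 103 107
 77  78  70  75 173 255 188 146 102 154 144 130 116 113 120 115  |   91  94  90  85 196 255 209 164 193 255 183 113 161 110 104 106
 79  67 209 163  69  76  76  96 157 143 147 134 116 117 117  96  |   96  81 243 187  83  92  91 111 131 207 192 126 230  95 100  93
 69 186  87  74  74 117 177 134 150 147 149 147 116 119 102 103  |   84 213 102  91  85 134 255 255 255 254 254 255 255 255  85  96
100 127  72  72 139 255 101 153 148 146 148 150 120 116  96 160  |  115 149  90  84 162 255 254 253 254 253 253 253 253 255 171  90
111  89  69  82 255 107 154 144 147 149 147 148 145  94 149 153  |  128 101  86  94 255 254 253 253 253 253 253 253 253 255 255  81
134  92  63 255 131 152 147 146 146 145 144 147 109 106 155 148  |  156 113  87 138 255 253 253 253 253 253 253 253 253 255 240  86
176 191  64 117 115 146 147 148 144 147 149 146  97 155 147 145  |  200 222  84 124 255 254 253 253 253 253 253 253 254 255 113  90
 72  94 165  95 154 149 149 146 142 143 151  98 148 149 147 144  |   85 118 191  79 194 255 254 253 253 253 253 254 255 149  88  65
 76  72  94 155 142 148 144 145 149 148 109 103 157 145 146 145  |   87  87  97 255 152 107 251 255 255 255 255 255  96 118  66  74
 73  81 134 144 144 143 148 147 149 145  96 159 147 144 143 145  |   86  90  91  88  84 123 174 168 171 125  83  71 114 104  96  97
 68 103 154 144 147 148 141 144 151  98 150 145 148 147 147 146  |   84  88  91 255 219 137  90 222 111 100  97  91  95  96  96  96
```

```bash
python3 -m pendant '[[[6,-47,31],0],[[6,-47,31],0],[[6,-47,31],0],[[6,-47,31],0],[[6,-47,31],0],[[6,-47,31],0],[[0,0,0],0]]'; python3 - <<'E'
from h import *; from rig import camera
T0=dict(np.load("pics/top0.npz"));t0=T0["pixels"];t=camera("top")["pixels"]
d=cv2.absdiff(t0,t).max(2)
print("top diff: blue",(d[225:262,180:215]>60).sum(),"left",(d[30:176,80:205]>60).sum(),"jar box",(d[176:216,168:206]>60).sum())
n,l,st,ce=cv2.connectedComponentsWithStats((d[:275]>70).astype(np.uint8))
print([(st[i].tolist()) for i in range(1,n) if st[i][4]>4])
g=cv2.cvtColor(t,cv2.COLOR_BGR2GRAY)[178:216,170:206]
for r in g[::2]: print(*(f"{v:3d}" for v in r[::2]))
E
```

```text
time: 30.15
position: [0.3647, -0.5527, 0.49]
tool_rot: [0.082, 0.823, -0.561, 0.026]
ft_force: [-0.3, 0.6, -0.3]
grip_width: 0.0853
top diff: blue 0 left 0 jar box 68
[[437, 172, 75, 103, 3892], [188, 186, 4, 6, 10], [395, 193, 18, 17, 76], [416, 192, 6, 1, 6], [189, 194, 3, 3, 7], [180, 197, 3, 5, 7], [247, 196, 29, 3, 46], [271, 198, 8, 2, 8], [180, 201, 12, 8, 28], [301, 200, 94, 70, 1797], [408, 200, 37, 48, 1246], [246, 209, 34, 10, 75], [378, 222, 13, 53, 67], [403, 225, 2, 6, 8], [328, 226, 8, 6, 19], [323, 233, 3, 3, 6], [321, 241, 3, 3, 6], [438, 242, 6, 6, 9], [347, 246, 4, 4, 11], [418, 249, 6, 3, 9], [433, 249, 4, 3, 6], [426, 250, 6, 3, 12], [339, 261, 11, 14, 71], [315, 265, 3, 3, 6], [317, 265, 14, 10, 77], [252, 268, 3, 3, 7], [468, 272, 8, 3, 15]]
 82  87  76  79 255 141  79  85  87  90  98  91  96  97  99  92  99  90
 81  84  79  76  89  81  84  89 122 134  91  90 204  95  98  96  93  94
 97  81  85  82  80  85 176 146 167 141 172 101 112 157  98  94  95  91
 89  81  84  83 129 255 120  93  84  85 106 209 168 134  90  89  88  92
 71  87  70 222 171  75  79  79  99 
[... 343 characters left out ...]
 254 254 250 250 255 134 255 238 251 251 255  70  61
 76 140  99  65 255 240 149 249 255 252 253 212 253 251 253 215  76  61
 75 166 136  64 255 255 136 192 211 221 253 254 251 250 255 118  79  57
 90 137 255  76  92 230 219 255 255 255 197 255 251 252 252  70  67  59
 78  74 105 172  74 123 213 184 145 152 124 255 251 255 136  76  58  82
 86  80  73 165 168 111 249 252 255 131 255 254 255 169  74  64  52  83
 78  86  84  80 137 211 159 144 118 174 248 217 107  79 154  53  86  83
157  77  83  79  77  78 108 156 157 156 112  73  58 106  95  86  88  80
241  80  78  75 154 123  98  78 121  72  62  62  67  91  92  88  81 112
 74  81  80  87 255 177  85  74 228 176  87  85  74 100  80  86  85  83
```

```bash
python3 -c "
from rig import order; print(order.hand_in())"
```

```text
the job is handed in; nothing more can be done
None
```

The nuts went into the jar and the empty cup is back on its pad. I handed the job in at about 30 s of the 54 s allowed.

**How it was done:** The pendant can only turn the tool about its own z. I tilted the tool to about 30° below horizontal by pushing against the arm's reach limit in free space. Then I took the cup by its flat sides from its +y end and carried it low over the jar. I rolled the tool 180°, which tipped the cup to about 119°, and shook it briefly. I rolled it back upright, set it down with about 8 N of contact and let go.

**Last checks:**
- **Cup:** it stands upright, empty and near the middle of the large pad. Before I set it down, the measured weight was about 1.2 N, which matches the cup alone.
- **Jar:** the jar and its rim show no shift. New nut-like marks show inside it in the top view, but I could not count all six there. That all six left the cup rests on the bare cup interior and its weight.
- **Other things on the bench:** the blue cup and the vial area to the left are unchanged. I saw no nuts on the bench. Near the hex key the top view changed between images, which I put down to the arm and its shadow; the side view there changed by only 7 pixels.

No check failed.

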